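# Build the second tier on a kiln shelf

## Robot

A 6-joint arm with a two-finger parallel gripper is mounted at the origin on the work surface. World frame = base frame: x ahead of the robot, y to its left, z up, the work surface at z = 0. Lengths are in m, angles in rad, forces in N, time in s.
With the tool pointing down it reaches from about 0.3 to 0.875 m from the base axis. Payload 6.4 kg.
Tool frame: the origin (TCP) lies midway between the tips of the shut fingers; the grasp point (between the pads) lies 19 mm behind it (ctrl.tcp_to_grasp is the distance from the TCP to the grasp point, in m); z points along the fingers, y is the direction in which the jaws open and shut (so a half turn about z gives the same grasp; the last joint's range is limited). The gripper opens to 85 mm and grips with 20 to 120 N. Pads are 22 mm wide; open, the fingers measure 114 mm over their backs; the gripper's body (76 mm by 85 mm) begins 54 mm behind the grasp point. The pads swing forward as they close: fully open they stand 13 mm farther back than shut.
Start: joints at [-1.442, 0.181, 1.607, -0, 1.354, -0.206], TCP at [0.189, -0.543, 0.201] pointing down, gripper open.
Joint ranges: [-2.99, 2.99], [-0.89, 2.07], [0.3, 2.58], [-1.14, 4.28], [0, 2.63], [-3.12, 3.12]. Speed limits (rad/s): [2.57, 2.57, 3.01, 3.14, 3.14, 3.14].

## Interface

Orientations are given as a unit quaternion [w, x, y, z].
In Python, from bench import monitor, imaging, order, spotter, ctrl gives the robot as it stands.
- The arm moves only by the shell command python3 -m pendant 'ROWS'. ROWS is JSON, a list that holds one entry, the list of rows, each a list of 5 numbers: the shift along the world's x, y, z in mm, then the turn about the world's z in degrees, then the finger opening in mm, from 0 to 85.4. A call has 1 to 8 rows; each row shifts and turns the commanded pose from where the row before left it; what a row does not reach is not made up. A row lasts 1/8 s, in which the tool goes at most 62.5 mm and 10.7 degrees, less where a joint would pass 70% of its speed; a pose out of reach is approached as far as the arm can. A call with a gripper value outside its range is refused whole. The fingers move at their own pace and stop on an object; the grip force is fixed at half the most. Time passes only in rows, so rows that do not move let the fingers close. It gives the time, the measured TCP pose, the force and the opening at its end, in the units of the state.
- monitor.get_obs(): the state, without advancing time (a new reading comes with each control period).
- imaging.camera(name): name is "side" or "top"; returns a dict with "img" (400x640x3 uint8, red, green, blue), "vfov" (degrees; the focal length in pixels is half the picture's height over the tangent of half this angle, whatever the lens; pixels are square), "cx", "cy" (the principal point, pixels), "origin" and "orientation" of the camera in the world. Camera axes: x right, y down, z forward; pixel columns grow to the right and rows downward; lengths in m; the calibration is good to about 2 mm. A picture is of the moment at which its call begins. There is no depth.
- order.hand_in(): hands the job in, once; it reports no verdict.
Trained networks look in the newest picture that a camera, given by its name, has taken for a name from the list of things; names that differ only in an ending like _2 or _b are one class to them, and where a whole thing is asked for, a point or a joint stands for the part that bears it (a point fixed in the world has none). Each returns a list of dicts, best first, with "confidence" (0 to 1); they miss things now and then, are a little off and sometimes report something else, mostly with a low value. They report only what shows in the picture. A call takes as long as a camera call. They do not tell look-alikes from the thing itself.
- spotter.recognise(camera, thing): "at" ([x, y, z] in m, in the coordinates of the camera as it stood for that picture, good to about 4 mm: the middle of the surface that is visible of it).
- spotter.tip_of(camera, thing): "at" ([x, y, z] in m, in the coordinates of the camera as it stood for that picture, good to about 4 mm: a listed point, or the origin of a listed thing).
The state is a dict: "time_s": time; "q": joint angles; "dq": joint speeds; "joint_efforts": joint torques, N m; "eef_pos": TCP position; "eef_rot": TCP orientation; "wrist_force": force on the tool from outside, world axes, zero at the start; "torque": the same for the moment, N m; "opening": opening from 0.0 (shut) to 1.0 (fully open).
Only numpy, scipy, OpenCV 4.12 (cv2) and the standard library are available. Lean on these libraries where they do the work, as an engineer would, in place of code of your own. Each camera call takes 0.05 s, during which the arm holds its last target. There are 200 camera calls.

## Task

Load the cold kiln slab in this order: first stand the loose post that is as tall as the fixed one on the bare steel foot plate at the other end of the slab, then stand the paperweight on the slab midway between the two posts, then lay the long tile level across both posts, centred and in line with them, then stand the tumbler upright on the tile directly above the fixed post, and last the candlestick upright on the tile directly above the other post. Set the three glass pieces down gently, without dropping them, and leave the shorter post where it is.

Things in the scene. Friction and masses are not known exactly. Their poses are not given: they have to be found in the camera images.
- slab: fixed flat slab of buff refractory lying on the steel bench, 120 x 280 x 16 mm; origin at the centre of its underside, z up, top at z = 16 mm; its x axis runs along the short side, y along the long side. The fixed post and the bare foot plate stand on its long centre line, 85 mm either side of its centre (y = +85 and -85 mm, which is which varies), so its centre is midway between them.
- standing_post: fixed square post of buff refractory, 40 x 40 mm, on its own 50 x 50 x 4 mm steel foot plate, 70 mm high in all, standing at one end of the slab; origin at the centre of its underside (on the slab's top), z up, sides along the slab's. It cannot be moved.
- foot_plate: fixed bare flat steel plate 50 x 50 x 4 mm on the other end of the slab; origin at the centre of its underside (on the slab's top), z up, sides along the slab's.
- tall_post: loose square post of buff refractory, 40 x 40 x 66 mm high, 0.2 kg, standing on the bench in a row nearer the robot than the slab; origin at the centre of its underside, z up, x and y along its sides. On the foot plate its top is level with the fixed post's, 86 mm above the bench.
- short_post: loose square post of the same buff refractory, but only 40 mm high (40 x 40 x 40 mm), standing in the same row; origin at the centre of its underside, z up. Too short for the job: to be left alone.
- tile: loose long tile of buff refractory, 230 x 56 x 14 mm thick, 0.33 kg, lying at the left or right of the bench on two fixed wooden battens (each 20 x 100 mm across, 20 mm high, under the tile 80 mm either side of its centre); origin at the centre of its underside, x along its length, y across its width, z up.
- paperweight: solid round paperweight of amber glass, straight-sided with a domed top, 54 mm diameter (straight from 6 to 30 mm up), 46 mm high, 0.22 kg, standing in the row; origin at the centre of its underside, z up.
- tumbler: open-topped hollow drinking glass of amber glass, standing upright in the row, 76 mm high, nearly straight: 56 mm diameter at the rim, 52 mm at the foot, wall 4 mm, 0.2 kg; origin at the centre of its underside, z up.
- candlestick: solid bobbin-shaped candlestick of amber glass, standing upright in the row, 70 mm high, 0.2 kg: round base 50 mm diameter and 12 mm high, narrow stem 28 mm diameter from 22 to 50 mm up, round flat-topped head 40 mm diameter from 56 to 70 mm up; origin at the centre of its underside, z up.
Things that resemble listed ones, but are neither listed nor needed, are in the scene too. Leave any pink look-alike of the tall_post alone. What is shaped like the tile but turquoise is not meant.

How it is judged:
By the outcome, as a careful person would: the job done as asked, in the order asked, and still so for the second after the job is handed in, with the robot touching nothing.
It also fails if it takes over 115 s, if anything falls off the work surface, if the arm or the gripper's body presses on something with over 40 N, if the wrist force passes 120 N, or if a joint passes its speed limit or range.

## Working session

There is one attempt and no reset: what is moved stays moved. The work goes in short steps, Python scripts to look and compute and a shell command to move; the robot and the scene stay as the last step left them, time stands still between calls to the robot, and variables do not carry over. Pictures are saved under pics/ and viewed, about 12 in all and at most 16, crops included, and the job is handed in when it is done.

```bash
ls; mkdir -p pics
cat > h.py <<'E'
import numpy as np, cv2
from scipy.spatial.transform import Rotation as R
from bench import monitor, imaging, order, spotter, ctrl
def cam(n):
    c=imaging.camera(n); c['f']=200/np.tan(np.radians(c['vfov'])/2)
    q=c['orientation']; c['R']=R.from_quat([q[1],q[2],q[3],q[0]]).as_matrix(); c['o']=np.array(c['origin']); return c
def w(c,p): return c['R']@np.array(p)+c['o']
def pix(c,P):
    p=c['R'].T@(np.array(P)-c['o']); return c['f']*p[:2]/p[2]+[c['cx'],c['cy']]
def ray(c,u,v,z):
    d=c['R']@np.array([(u-c['cx'])/c['f'],(v-c['cy'])/c['f'],1]); return c['o']+d*(z-c['o'][2])/d[2]
def save(c,n): cv2.imwrite('pics/'+n,c['img'][:,:,::-1])
E
python3 - <<'E'
from h import *
print(ctrl.tcp_to_grasp, monitor.get_obs())
for n in('top','side'):
    c=cam(n); save(c,n+'0.png'); print(n,c['o'],c['R'].round(3).tolist(),c['f'],c['cx'],c['cy'])
    for t in 'slab standing_post foot_plate tall_post short_post tile paperweight tumbler candlestick'.split():
        for f in ('tip_of','recognise'):
            for d in getattr(spotter,f)(n,t)[:3]:
                P=w(c,d['at']); print(t,f,(P*1000).round(),pix(c,P).round(),round(d['confidence'],2))
E
```

```text
pics
0.0187 {'time_s': 0.0, 'q': array([-1.44231034e+00,  1.81554299e-01,  1.60800623e+00, -1.47114444e-05,
        1.35380161e+00, -2.06252461e-01]), 'dq': array([-1.41479356e-03,  1.20899733e-03,  3.75538494e-04,  9.38858804e-05,
        6.20775259e-05,  9.22681285e-04]), 'joint_efforts': array([ 2.17634784e-03, -4.44859314e+01, -3.51340985e+01, -4.00786621e-05,
        8.96953046e-03,  5.77687828e-06]), 'eef_pos': array([ 0.18885838, -0.54245801,  0.20037761]), 'eef_rot': array([-8.84353140e-04,  9.86025786e-01,  1.66590416e-01,  2.72166025e-05]), 'wrist_force': array([-0.63433871,  0.68293146,  0.07469615]), 'torque': array([-0.01252373, -0.01745662,  0.03397024]), 'opening': 0.9970520898854224}
top [ 0.32892441 -0.00310561  1.42892597] [[0.003, -0.997, 0.08], [-1.0, -0.004, -0.007], [0.008, -0.079, -0.997]] 436.8567430399183 325.99942824652163 191.1126184616966
slab tip_of [606. -14.  -6.] [326. 142.] 0.63
slab recognise [602. -14.  14.] [326. 143.] 0.96
standing_post tip_of [619.  72.  15.] [300. 137.] 0.57
standing_post recognise [614.  73.  89.] [299. 134.] 0.68
foot_plate ti
[... 1742 characters left out ...]
 [345. 182.] 0.83
tall_post recognise [349.  -3.  49.] [342. 207.] 0.83
tall_post recognise [321. -93.  46.] [370. 198.] 0.61
short_post tip_of [439.   3.  -1.] [315. 209.] 0.71
short_post recognise [431.  13.  33.] [315. 202.] 0.63
tile tip_of [587. -98.  13.] [301. 172.] 0.47
tile recognise [600.  81.  57.] [255. 182.] 0.43
tile recognise [433. 126.  58.] [286. 213.] 0.29
paperweight tip_of [ 422. -226.    1.] [367. 178.] 0.58
paperweight recognise [ 411. -208.   32.] [368. 173.] 0.66
tumbler tip_of [440. 113.   3.] [288. 226.] 0.8
tumbler recognise [431. 123.  53.] [287. 214.] 0.88
candlestick tip_of [422. 232.   0.] [260. 252.] 0.73
candlestick recognise [414. 243.  38.] [258. 244.] 0.66
```

Run:
```python
import cv2
a=cv2.imread('pics/top0.png')[100:300,230:460]; cv2.imwrite('pics/top0c.png',cv2.resize(a,None,fx=3,fy=3,interpolation=cv2.INTER_CUBIC))
a=cv2.imread('pics/side0.png')[130:290,220:460]; cv2.imwrite('pics/side0c.png',cv2.resize(a,None,fx=3.3,fy=3.3,interpolation=cv2.INTER_CUBIC))
```

```text
(no output)
```

View pics/top0c.png

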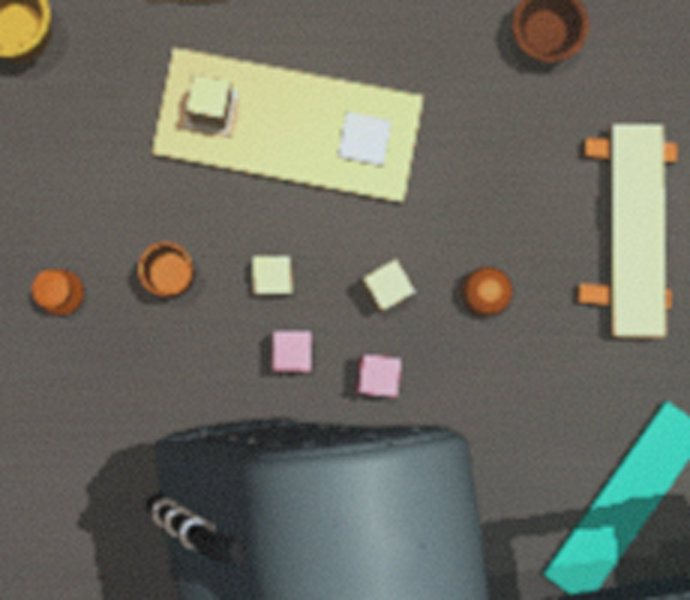

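View pics/side0c.png

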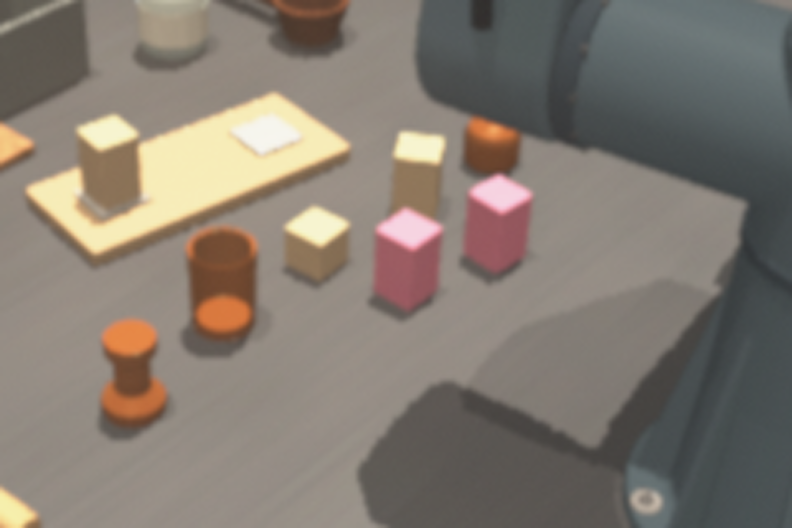

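The top view shows the slab at about crop (288,125). The fixed post is at its left end (208,98) and the bare plate at its right end (365,138). The buff posts are at (272,275), the short one, and (388,283), the tall one, rotated. The two pink look-alikes are at (292,352) and (380,376). The tile is on its battens at (638,230). The side view confirms which post is tall and which is short. Next I'll measure precisely.

```bash
cat >> h.py <<'E'
def rect(c,mask,u,v,z,show=''):
    "rectangle of the blob at (u,v), its outline cast on plane z: centre mm, sides mm, angle of long side deg"
    n,l,s,_=cv2.connectedComponentsWithStats(mask.astype(np.uint8),connectivity=4)
    m=(l==l[int(v),int(u)]).astype(np.uint8)
    k=8; M=cv2.resize(m*255,None,fx=k,fy=k,interpolation=cv2.INTER_LINEAR)
    ct=max(cv2.findContours((M>127).astype(np.uint8),cv2.RETR_EXTERNAL,cv2.CHAIN_APPROX_NONE)[0],key=cv2.contourArea)[:,0,:]
    P=np.array([ray(c,(a+.5)/k-.5,(b+.5)/k-.5,z)[:2]*1000 for a,b in ct],np.float32)
    (cx,cy),(a,b),t=cv2.minAreaRect(P)
    mo=cv2.moments(P.reshape(-1,1,2)); 
    if a<b: t+=90; a,b=b,a
    print(show,'rect c',round(cx,1),round(cy,1),'mom c',round(mo['m10']/mo['m00'],1),round(mo['m01']/mo['m00'],1),'sides',round(a),round(b),'ang',round(t,1))
E
python3 - <<'E'
from h import *
c=cam('top'); I=c['img'].astype(int)
for p in [(326,155),(300,133),(351,146),(358,195),(321,191),(441,176),(438,200),(391,198),(285,190)]: print(p,I[p[1],p[0]])
r,g,b=I[...,0],I[...,1],I[...,2]
buff=(g>135)&(r>g-5)&(r-b>25)
rect(c,buff,358,195,.066,'tall'); rect(c,buff,321,191,.040,'short'); rect(c,buff,441,176,.034,'tile'); rect(c,buff,326,150,.016,'slab')
rect(c,(b>165)&(r>150),351,146,.020,'plate')
rect(c,(r>g+40)&(r<250)&(b<120),391,198,.025,'pw')
rect(c,(r>g+35)&(b<120),286,189,.076,'tumb')
rect(c,(r>g+35)&(b<120),250,196,.06,'candle')
E
```

```text
(326, 155) [213 221 163]
(300, 133) [213 222 175]
(351, 146) [212 222 223]
(358, 195) [210 220 187]
(321, 191) [213 222 185]
(441, 176) [213 221 186]
(438, 200) [214 223 191]
(391, 198) [204 144  84]
(285, 190) [201 129  69]
tall rect c 385.1 7.5 mom c 399.4 -35.9 sides 2064 1164 ang 89.7
short rect c 386.2 7.7 mom c 400.8 -36.5 sides 2103 1186 ang 89.7
tile rect c 386.4 7.8 mom c 401.1 -36.6 sides 2113 1192 ang 89.7
slab rect c 576.4 -13.2 mom c 576.4 -13.2 sides 2 2 ang 135.5
plate rect c 581.3 -87.6 mom c 572.0 -100.9 sides 117 95 ang 78.8
pw rect c 424.3 -228.0 mom c 424.8 -228.7 sides 48 48 ang 134.8
tumb rect c 441.4 115.7 mom c 441.8 115.3 sides 56 56 ang 0.5
candle rect c 420.3 228.2 mom c 419.6 228.6 sides 54 48 ang 45.6
```

Run:
```python
from h import *
c=cam('top'); I=cv2.GaussianBlur(c['img'],(3,3),0).astype(int)
r,g,b=I[...,0],I[...,1],I[...,2]
buff=(g>150)&(r>g-18)
B=(g>150)&(r-b>8)
rect(c,buff,358,195,.066,'tall'); rect(c,buff,321,191,.040,'short'); rect(c,buff,441,176,.034,'tile'); rect(c,buff,326,150,.016,'slab')
rect(c,(g>150)&(b-r>-20),351,146,.020,'plate')
rect(c,(g>150)&(r-b>20)&(r-b<44),300,133,.086,'post')
s=cam('side')
for n,p in dict(tall=(.4305,-.1155,.066),pw=(.4225,-.226,.046),tumb=(.441,.115,.076),can=(.4225,.231,.070),post=(.618,.072,.086),plate=(.591,-.096,.020),tile=(.4915,-.388,.034)).items(): print(n,pix(c,p).round(1),pix(s,p).round(1))
```

```text
tall rect c 427.9 -117.8 mom c 427.7 -117.8 sides 42 42 ang 29.7
short rect c 440.0 5.7 mom c 440.3 4.9 sides 41 41 ang 0.2
tile rect c 491.2 -388.5 mom c 491.6 -388.5 sides 230 58 ang 179.1
slab rect c 606.5 -11.9 mom c 606.5 -12.0 sides 283 123 ang 79.2
plate rect c 589.9 -95.2 mom c 589.8 -95.1 sides 53 53 ang 168.8
post rect c 614.8 61.7 mom c 617.1 65.6 sides 57 49 ang 51.3
tall [358.7 193.5] [344.5 173.8]
pw [392.9 196.6] [368.6 165.9]
tumb [284.7 189.6] [286.3 204.5]
can [247.6 195.6] [258.5 230.5]
post [298.9 132.8] [252.  169.9]
plate [351.4 145.5] [299.5 169.7]
tile [442.4 175.7] [380.1 142.8]
```

```bash
python3 -m pendant '[[[30,53.2,0,2,85],[30,53.2,0,2,85],[30,53.2,0,2,85],[30,53.2,0,2,85],[30,53.2,0,2.5,85],[30,53.2,0,0,85],[30,53.2,0,0,85],[30,53.2,0,0,85]]]'; python3 -m pendant '[[[0,0,0,0,85]]]'
```

```text
time_s: 3.05
eef_pos: [0.4298, -0.1158, 0.2018]
eef_rot: [0.001, 0.967, 0.256, 0.001]
wrist_force: [-0.2, -0.6, 0.4]
opening: 1.0
time_s: 3.18
eef_pos: [0.4303, -0.1136, 0.2015]
eef_rot: [-0.0, 0.966, 0.26, 0.0]
wrist_force: [-0.5, -0.2, 0.8]
opening: 0.997
```

```bash
python3 -m pendant '[[[0,-3,-55,0,85],[0,0,-50,0,85]]]';python3 -m pendant '[[[0,0,0,0,85],[0,0,0,0,85]]]'
```

```text
time_s: 3.42
eef_pos: [0.4292, -0.1215, 0.0956]
eef_rot: [0.001, 0.967, 0.256, 0.001]
wrist_force: [-0.0, -0.3, -0.1]
opening: 0.996
time_s: 3.68
eef_pos: [0.4298, -0.1218, 0.098]
eef_rot: [0.001, 0.967, 0.256, 0.001]
wrist_force: [0.4, -0.4, 1.1]
opening: 0.997
```

Run:
```python
from h import *
c=cam('top'); save(c,'t1.png'); s=cam('side'); save(s,'s1.png'); o=monitor.get_obs(); print(o['eef_pos'],o['eef_rot'])
print(pix(c,o['eef_pos']),pix(s,o['eef_pos']))
a=s['img'][110:230,270:430,::-1];b=c['img'][130:250,280:440,::-1]
cv2.imwrite('pics/m1.png',cv2.resize(np.vstack([a,b]),None,fx=2.5*1.0,fy=2.5,interpolation=cv2.INTER_CUBIC))
```

```text
[ 0.43060185 -0.12190046  0.09870549] [0.00155737 0.96671081 0.25586243 0.00148146]
[361.63044373 192.68871279] [346.39451292 163.36164477]
```

View pics/m1.png

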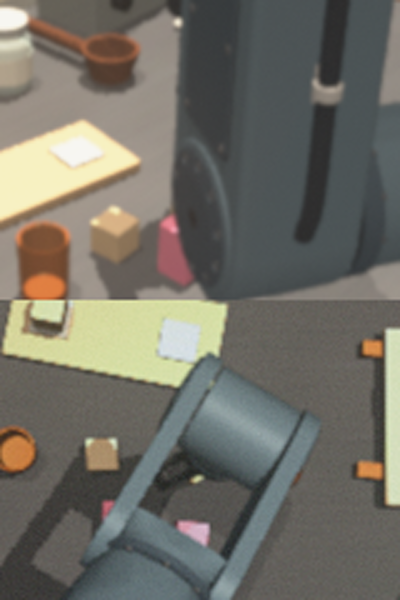

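```bash
python3 -m pendant '[[[-1,4.5,-10,0,85],[0,0,-40,0,85],[0,0,-26,0,85],[0,0,0,0,85]]]';python3 -m pendant '[[[0,0,0,0,30],[0,0,0,0,30],[0,0,0,0,30],[0,0,0,0,30],[0,0,0,0,30]]]'
```

```text
time_s: 4.28
eef_pos: [0.4264, -0.1149, 0.0189]
eef_rot: [-0.001, 0.967, 0.256, -0.001]
wrist_force: [0.1, 1.2, 0.5]
opening: 0.997
time_s: 4.9
eef_pos: [0.4292, -0.1167, 0.0218]
eef_rot: [0.001, 0.967, 0.256, 0.001]
wrist_force: [-0.4, -0.2, 4.4]
opening: 0.451
```

```bash
python3 -m pendant '[[[0,0,30,0,30],[0,0,40,0,30],[32,4.4,0,9.9,30],[32,4.2,0,9.9,30],[32,4.2,0,9.9,30],[32,4.2,0,9.9,30],[33,4.2,0,9.7,30],[0,0,-20,0,30]]]';python3 -m pendant '[[[0,0,-20,0,30],[0,0,0,0,30],[0,0,0,0,30],[0,0,0,0,30],[0,0,0,0,30]]]'
python3 - <<'E'
from h import *
c=cam('top'); s=cam('side')
for n,k in (('top',c),('side',s)):
    for d in spotter.tip_of(n,'tall_post')[:4]: print(n,(w(k,d['at'])*1000).round(1),round(d['confidence'],2))
a=s['img'][80:230,200:400,::-1];b=c['img'][80:230,250:450,::-1]
cv2.imwrite('pics/m2.png',cv2.resize(np.hstack([a,b]),None,fx=2,fy=2,interpolation=cv2.INTER_CUBIC))
o=monitor.get_obs(); print(o['eef_pos'],o['eef_rot'],o['opening'])
E
```

```text
time_s: 5.9
eef_pos: [0.5924, -0.0952, 0.0719]
eef_rot: [0.002, 0.771, 0.637, 0.001]
wrist_force: [-0.7, -0.1, -2.2]
opening: 0.453
time_s: 6.52
eef_pos: [0.5894, -0.0951, 0.0511]
eef_rot: [0.001, 0.772, 0.636, 0.0]
wrist_force: [-0.4, 0.5, -1.8]
opening: 0.451
top [592.2 -95.1  30.7] 0.47
top [ 331.8 -107.     0.5] 0.47
side [589.8 -96.2  33.5] 0.91
[ 0.58909632 -0.0948377   0.05056068] [2.08265658e-04 7.71722159e-01 6.35959792e-01 1.00753308e-04] 0.4498765286508764
```

View pics/m2.png

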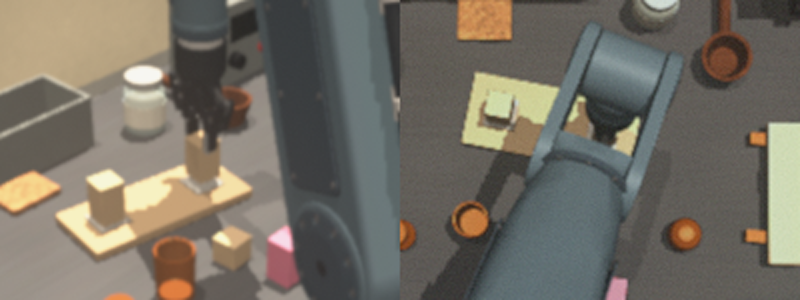

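The post hangs about 10 mm above the plate, aligned with it, and the networks put it at (590,-96). I'll lower it now.

```bash
python3 -m pendant '[[[0.5,-0.3,-6,0,30],[0,0,-2.5,0,30],[0,0,-1,0,30],[0,0,0,0,30],[0,0,0,0,30]]]'
```

```text
time_s: 7.35
eef_pos: [0.5892, -0.095, 0.0417]
eef_rot: [-0.0, 0.772, 0.636, -0.0]
wrist_force: [-3.8, 1.3, 7.9]
opening: 0.449
```

```bash
python3 -m pendant '[[[0,0,0,0,60],[0,0,0,0,60],[0,0,0,0,60],[0,0,50,0,70],[0,0,50,0,85],[-41.5,-33,0,0,85],[-41.5,-33,0,0,85],[-41.5,-33,0,0,85]]]';python3 -m pendant '[[[-41.5,-33,-20,0,85],[0,0,-20,0,85],[0,0,0,0,85],[0,0,0,0,85],[0,0,0,0,85]]]'
python3 - <<'E'
from h import *
c=cam('top'); s=cam('side')
for n,k in (('top',c),('side',s)):
  for t in('tall_post','paperweight','foot_plate','standing_post'):
    for d in spotter.tip_of(n,t)[:4]: print(n,t,(w(k,d['at'])*1000).round(1),round(d['confidence'],2))
a=s['img'][80:230,200:400,::-1];b=c['img'][80:230,250:450,::-1]
cv2.imwrite('pics/m3.png',cv2.resize(np.hstack([a,b]),None,fx=2,fy=2,interpolation=cv2.INTER_CUBIC))
I=cv2.GaussianBlur(c['img'],(3,3),0).astype(int);r,g,b=I[...,0],I[...,1],I[...,2]
u,v=pix(c,(.59,-.095,.086)); rect(c,(g>150)&(r-b>14)&(r-b<40),u,v,.086,'tall')
o=monitor.get_obs(); print(o['eef_pos'],o['eef_rot'],o['opening'])
E
```

```text
time_s: 8.35
eef_pos: [0.4638, -0.1948, 0.1409]
eef_rot: [0.0, 0.771, 0.636, 0.0]
wrist_force: [0.7, -0.7, 0.2]
opening: 0.998
time_s: 8.98
eef_pos: [0.4244, -0.2271, 0.1017]
eef_rot: [0.001, 0.771, 0.636, 0.0]
wrist_force: [0.4, 0.7, 0.5]
opening: 0.996
top tall_post [353.4 -18.5   2.7] 0.75
top tall_post [ 330.  -107.9    3.1] 0.6
top tall_post [592.4 -97.   20.7] 0.55
top paperweight [ 421.9 -228.5   -1.2] 0.65
top foot_plate [590.9 -94.4  12.7] 0.55
top standing_post [622.6  71.3  15.9] 0.82
side tall_post [588.4 -94.2  21. ] 0.82
side tall_post [358.  -19.1   1.1] 0.74
side foot_plate [587.8 -98.8  15.5] 0.37
side standing_post [612.3  65.3  16. ] 0.78
tall rect c 590.0 -92.1 mom c 590.6 -93.9 sides 53 40 ang 78.8
[ 0.4234667  -0.22704498  0.10080679] [ 6.51403156e-06  7.71686793e-01  6.36002746e-01 -6.36342997e-06] 0.9965829201947594
```

View pics/m3.png

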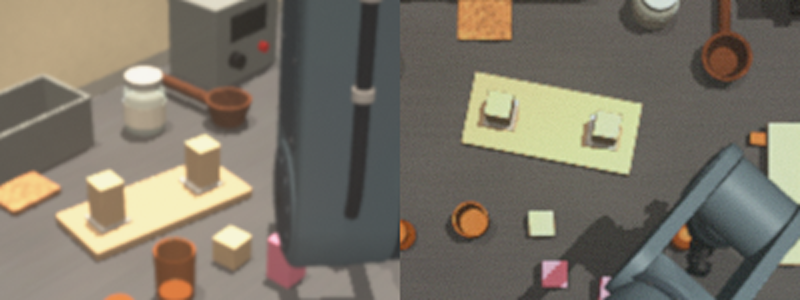

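The post stands square on the plate, and both posts look alike. Next is the paperweight.

```bash
python3 -m pendant '[[[-1,-0.5,-45,0,85],[0,0,-40,0,85],[0,0,-14,0,85],[0,0,-4,0,85],[0,0,0,0,85],[0,0,0,0,85]]]';python3 -m pendant '[[[0,0,0,0,45],[0,0,0,0,45],[0,0,0,0,45],[0,0,0,0,45],[0,0,0,0,45]]]'
```

```text
time_s: 10.22
eef_pos: [0.4234, -0.2284, -0.0009]
eef_rot: [0.001, 0.772, 0.636, 0.0]
wrist_force: [0.1, 0.1, -0.1]
opening: 0.992
time_s: 10.85
eef_pos: [0.4224, -0.2278, -0.001]
eef_rot: [-0.0, 0.772, 0.636, -0.0]
wrist_force: [-3.7, 2.4, 12.8]
opening: 0.554
```

Run:
```python
from h import *
c=cam('top'); s=cam('side')
for n,k in (('top',c),('side',s)):
    for f in('tip_of','recognise'):
      for d in getattr(spotter,f)(n,'paperweight')[:2]: print(n,f,(w(k,d['at'])*1000).round(1),round(d['confidence'],2))
o=monitor.get_obs(); print(o['eef_pos'],o['opening'],o['wrist_force'],o['torque'])
u,v=pix(c,o['eef_pos']).astype(int);a=c['img'][v-35:v+35,u-45:u+45,::-1]
u,v=pix(s,o['eef_pos']).astype(int);b=s['img'][v-35:v+35,u-45:u+45,::-1]
cv2.imwrite('pics/m4.png',cv2.resize(np.hstack([a,b]),None,fx=4,fy=4,interpolation=cv2.INTER_CUBIC))
```

```text
top tip_of [ 422.5 -226.7   -1.4] 0.48
top tip_of [4.407e+02 2.900e+00 1.000e-01] 0.19
[ 0.42244124 -0.22779277 -0.00098883] 0.5535485437621583 [-5.17509773  2.0419877  13.46702924] [0.44268309 1.02173662 0.05137924]
```

View pics/m4.png

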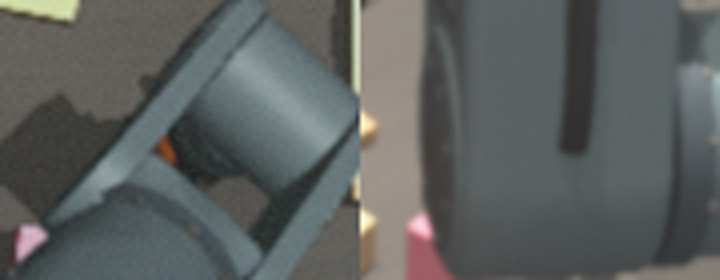

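```bash
python3 -m pendant '[[[0,0,3,0,45],[0,0,0,0,45],[0,0,0,0,45]]]'; python3 -m pendant '[[[0,0,0,0,70],[0,0,0,0,70],[0,0,0,0,85],[0,0,0,0,85]]]'; python3 -m pendant '[[[0,0,0,0,57],[0,0,0,0,57],[0,0,0,0,57],[0,0,0,0,57]]]';python3 -m pendant '[[[0,0,0,0,50],[0,0,0,0,50],[0,0,0,0,50]]]'
```

```text
time_s: 11.52
eef_pos: [0.4223, -0.2274, 0.0005]
eef_rot: [-0.0, 0.772, 0.636, -0.0]
wrist_force: [-0.2, 0.6, -2.6]
opening: 0.549
time_s: 12.02
eef_pos: [0.4225, -0.2276, 0.0008]
eef_rot: [0.0, 0.772, 0.636, -0.0]
wrist_force: [0.6, 0.2, -0.5]
opening: 0.999
time_s: 12.52
eef_pos: [0.4225, -0.2276, 0.0008]
eef_rot: [-0.0, 0.772, 0.636, -0.0]
wrist_force: [0.4, -0.6, -0.7]
opening: 0.667
time_s: 12.9
eef_pos: [0.4224, -0.2276, 0.0008]
eef_rot: [-0.0, 0.772, 0.636, -0.0]
wrist_force: [-1.2, 1.0, 0.2]
opening: 0.585
```

```bash
python3 -m pendant '[[[0,0,0,0,40],[0,0,0,0,40],[0,0,0,0,40],[0,0,0,0,40]]]';python3 -m pendant '[[[0,0,10,0,40],[0,0,15,0,40],[0,0,0,0,40],[0,0,0,0,40]]]'
python3 - <<'E'
from h import *
c=cam('top'); s=cam('side')
for n,k in (('top',c),('side',s)):
    for f in('tip_of','recognise'):
      for d in getattr(spotter,f)(n,'paperweight')[:2]: print(n,f,(w(k,d['at'])*1000).round(1),round(d['confidence'],2))
o=monitor.get_obs(); print(o['eef_pos'],o['opening'],o['wrist_force'],o['torque'])
E
```

```text
time_s: 13.4
eef_pos: [0.4224, -0.2276, 0.0014]
eef_rot: [-0.0, 0.772, 0.636, -0.0]
wrist_force: [-2.8, 2.0, 9.4]
opening: 0.536
time_s: 13.9
eef_pos: [0.4225, -0.2276, 0.0259]
eef_rot: [0.0, 0.772, 0.636, 0.0]
wrist_force: [-0.6, 0.6, -1.6]
opening: 0.534
top tip_of [ 421.9 -227.4   22.9] 0.42
[ 0.42222068 -0.22738756  0.02544566] 0.5317583678996948 [ 0.2719334   0.56463265 -1.31630619] [ 0.02440224 -0.00330468  0.04249396]
```

```bash
python3 -m pendant '[[[0,0,40,0,40],[0,0,45,0,40],[36.8,43.1,0,0,40],[36.8,43.1,0,0,40],[36.8,43.1,0,0,40],[36.8,43.1,0,0,40],[36.8,43.1,0,0,40],[0,0,-35,0,40]]]';python3 -m pendant '[[[0,0,-40,0,40],[0,0,0,0,40],[0,0,0,0,40],[0,0,0,0,40],[0,0,0,0,40]]]'
python3 - <<'E'
from h import *
c=cam('top'); s=cam('side')
for n,k in (('top',c),('side',s)):
  for t in('paperweight','tall_post'):
    for f in('tip_of','recognise'):
      for d in getattr(spotter,f)(n,t)[:3]: print(n,f,t,(w(k,d['at'])*1000).round(1),round(d['confidence'],2))
o=monitor.get_obs(); print(o['eef_pos'],o['opening'],o['wrist_force'])
a=s['img'][80:230,200:400,::-1];b=c['img'][80:230,250:450,::-1]
cv2.imwrite('pics/m5.png',cv2.resize(np.hstack([a,b]),None,fx=2,fy=2,interpolation=cv2.INTER_CUBIC))
E
```

```text
time_s: 15.2
eef_pos: [0.6114, -0.0092, 0.0783]
eef_rot: [0.003, 0.77, 0.638, 0.003]
wrist_force: [-0.2, -1.3, -2.5]
opening: 0.531
time_s: 15.82
eef_pos: [0.6076, -0.0125, 0.0375]
eef_rot: [0.001, 0.772, 0.636, 0.001]
wrist_force: [0.4, -0.5, -1.6]
opening: 0.528
top tip_of paperweight [607.8 -14.   38.9] 0.39
top tip_of tall_post [ 330.3 -107.1    1.2] 0.76
top tip_of tall_post [592.1 -97.   19.4] 0.57
top tip_of tall_post [351.9 -16.3   1.7] 0.52
top recognise tall_post [585.5 -94.6  84.7] 0.7
top recognise tall_post [ 328.8 -103.8   67.1] 0.53
top recognise tall_post [349.  -31.7  69.3] 0.41
side tip_of paperweight [608.  -11.   37.8] 0.54
side recognise paperweight [597.2   7.6  64.3] 0.68
side recognise paperweight [433.5  17.2  32.6] 0.16
side tip_of tall_post [592.2 -96.1  17.7] 0.61
side recognise tall_post [346.4  -3.   42.8] 0.65
side recognise tall_post [577.6 -81.5  64.4] 0.61
[ 0.60636329 -0.01207615  0.03572612] 0.533620584570685 [-0.55519521 -0.30039156 -1.80700002]
```

View pics/m5.png

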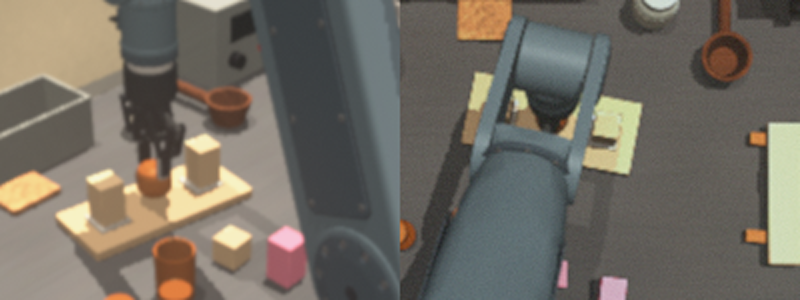

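```bash
python3 -m pendant '[[[0,0,-10,0,40],[0,0,-5,0,40],[0,0,-1.5,0,40],[0,0,0,0,40],[0,0,0,0,40]]]';python3 -m pendant '[[[0,0,-1,0,40],[0,0,0,0,40],[0,0,0,0,40]]]'
```

```text
time_s: 16.95
eef_pos: [0.6066, -0.0121, 0.0195]
eef_rot: [0.0, 0.772, 0.636, 0.0]
wrist_force: [0.1, 0.1, -1.4]
opening: 0.527
time_s: 17.32
eef_pos: [0.6065, -0.0121, 0.0184]
eef_rot: [0.0, 0.772, 0.636, 0.0]
wrist_force: [0.5, 0.8, -3.4]
opening: 0.533
```

```bash
python3 -m pendant '[[[0,0,-1,0,40],[0,0,0,0,40],[0,0,0,0,40]]]';python3 -m pendant '[[[0,0,-0.7,0,40],[0,0,0,0,40],[0,0,0,0,40]]]'
```

```text
time_s: 17.7
eef_pos: [0.6066, -0.0124, 0.0178]
eef_rot: [0.0, 0.772, 0.636, -0.0]
wrist_force: [-2.7, -1.7, 5.1]
opening: 0.531
time_s: 18.08
eef_pos: [0.6067, -0.0124, 0.0178]
eef_rot: [0.0, 0.772, 0.636, -0.0]
wrist_force: [-4.8, -1.7, 10.0]
opening: 0.532
```

```bash
python3 -m pendant '[[[0,0,0,0,55],[0,0,0,0,60],[0,0,0,0,70],[0,0,0,0,85],[0,0,20,0,85],[0,0,50,0,85],[0,0,50,0,85],[0,0,10,0,85]]]'; python3 -m pendant '[[[-14.4,-47,0,-10,85],[-14.4,-47,0,-10,85],[-14.4,-47,0,-10,85],[-14.4,-47,0,-10,85],[-14.4,-47,0,-10,85],[-14.4,-47,0,-10,85],[-14.4,-47,0,-10,85],[-14.4,-47,0,-9.9,85]]]';python3 -m pendant '[[[0,0,-40,0,85],[0,0,0,0,85],[0,0,0,0,85],[0,0,0,0,85]]]'
python3 - <<'E'
from h import *
c=cam('top'); s=cam('side')
for n,k in (('top',c),('side',s)):
  for t in('paperweight','tall_post','tile','standing_post'):
    for f in('tip_of',):
      for d in getattr(spotter,f)(n,t)[:3]: print(n,f,t,(w(k,d['at'])*1000).round(1),round(d['confidence'],2))
I=cv2.GaussianBlur(c['img'],(3,3),0).astype(int);r,g,b=I[...,0],I[...,1],I[...,2]
u,v=pix(c,(.6065,-.012,.046)); rect(c,(r>g+30),u,v,.041,'pw')
o=monitor.get_obs(); print(o['eef_pos'],o['eef_rot'],o['opening'],o['wrist_force'])
a=s['img'][80:230,200:400,::-1];b=c['img'][80:230,290:490,::-1]
cv2.imwrite('pics/m6.png',cv2.resize(np.hstack([a,b]),None,fx=2,fy=2,interpolation=cv2.INTER_CUBIC))
E
```

```text
time_s: 19.08
eef_pos: [0.6097, -0.0126, 0.1529]
eef_rot: [0.004, 0.772, 0.636, 0.003]
wrist_force: [0.3, 0.0, -0.3]
opening: 0.994
time_s: 20.08
eef_pos: [0.4904, -0.3893, 0.1468]
eef_rot: [-0.0, 1.0, -0.011, -0.0]
wrist_force: [0.3, 0.5, 1.0]
opening: 0.994
time_s: 20.58
eef_pos: [0.4924, -0.3882, 0.1085]
eef_rot: [0.001, 1.0, -0.007, 0.001]
wrist_force: [0.4, -0.4, 0.1]
opening: 0.993
top tip_of paperweight [607.1 -13.1  16.3] 0.47
top tip_of tall_post [592.3 -96.8  20.6] 0.73
top tip_of tall_post [ 329.2 -106.3   -1.1] 0.6
top tip_of tall_post [355.3 -17.2   4.9] 0.47
top tip_of tile [ 200.4 -375.6    4.2] 0.58
top tip_of tile [593.5 -97.5  21.6] 0.27
top tip_of tile [443.8 116.6  -1. ] 0.19
top tip_of standing_post [621.3  70.9  14.9] 0.69
side tip_of paperweight [608.2  -6.2  14. ] 0.61
side tip_of tall_post [355.6 -18.3  -1.3] 0.66
side tip_of tall_post [589.9 -96.2  19.9] 0.58
side tip_of tall_post [ 3.282e+02 -1.080e+02 -2.000e-01] 0.46
side tip_of standing_post [613.3  67.   15.7] 0.65
pw rect c 611.1 -11.3 mom c 609.9 -11.5 sides 51 48 ang 90.3
[ 0.49125753 -0.38809259  0.10663436] [ 1.65718253e-05  9.99967994e-01 -8.00068134e-03  1.21594192e-05] 0.9936807219912572 [ 0.43287194 -0.35422252 -0.08137553]
```

View pics/m6.png

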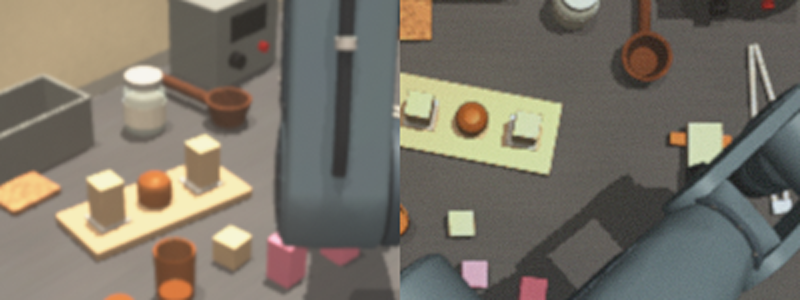

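The paperweight stands centred between the posts. The gripper is now over the tile.

```bash
python3 -m pendant '[[[0,-0.4,-45,0,85],[0,0,-40,0,85],[0,0,-18,0,85],[0,0,-6,0,85],[0,0,0,0,85],[0,0,0,0,85]]]';python3 -m pendant '[[[0,0,0,0,60],[0,0,0,0,58],[0,0,0,0,58],[0,0,0,0,58]]]';python3 -m pendant '[[[0,0,0,0,40],[0,0,0,0,40],[0,0,0,0,40],[0,0,0,0,40],[0,0,0,0,40]]]'
```

```text
time_s: 21.82
eef_pos: [0.4922, -0.3895, -0.0007]
eef_rot: [0.001, 1.0, -0.008, 0.001]
wrist_force: [-0.2, -0.2, -0.4]
opening: 0.994
time_s: 22.32
eef_pos: [0.4912, -0.3885, -0.0024]
eef_rot: [-0.0, 1.0, -0.008, 0.0]
wrist_force: [-0.3, 0.7, -0.3]
opening: 0.675
time_s: 22.95
eef_pos: [0.4914, -0.3888, -0.0015]
eef_rot: [0.0, 1.0, -0.008, 0.0]
wrist_force: [-1.9, 2.2, 6.2]
opening: 0.617
```

```bash
python3 -m pendant '[[[0,0,15,0,40],[0,0,40,0,40],[0,0,40,0,40],[0,0,25,0,40],[0,0,0,0,40],[0,0,0,0,40]]]'; python3 -m pendant '[[[14.4,47,0,10,40],[14.4,47,0,10,40],[14.4,47,0,10,40],[14.4,47,0,10,40],[14.4,47,0,10,40],[14.4,47,0,10,40],[14.4,47,0,10,40],[14.4,47.4,0,9.9,40]]]';python3 -m pendant '[[[0,0,-15,0,40],[0,0,0,0,40],[0,0,0,0,40],[0,0,0,0,40],[0,0,0,0,40]]]'
python3 - <<'E'
from h import *
c=cam('top'); s=cam('side')
for n,k in (('top',c),('side',s)):
  for t in('tile','paperweight','tall_post','standing_post'):
    for f in('tip_of',):
      for d in getattr(spotter,f)(n,t)[:2]: print(n,f,t,(w(k,d['at'])*1000).round(1),round(d['confidence'],2))
o=monitor.get_obs(); print(o['eef_pos'],o['eef_rot'],o['opening'],o['wrist_force'],o['torque'])
a=s['img'][80:230,200:400,::-1];b=c['img'][80:230,230:430,::-1]
cv2.imwrite('pics/m7.png',cv2.resize(np.hstack([a,b]),None,fx=2,fy=2,interpolation=cv2.INTER_CUBIC))
E
```

```text
time_s: 23.7
eef_pos: [0.4906, -0.3876, 0.1162]
eef_rot: [-0.001, 1.0, -0.008, -0.001]
wrist_force: [-0.3, 0.6, -3.7]
opening: 0.612
time_s: 24.7
eef_pos: [0.6053, -0.0102, 0.1153]
eef_rot: [-0.001, 0.77, 0.638, -0.001]
wrist_force: [1.1, -0.7, -3.5]
opening: 0.609
time_s: 25.32
eef_pos: [0.6066, -0.0129, 0.103]
eef_rot: [0.0, 0.772, 0.635, 0.0]
wrist_force: [0.5, -0.0, -3.0]
opening: 0.613
top tip_of tile [611.9 -14.8 123.1] 0.78
top tip_of tile [ 198.5 -374.5    4.9] 0.77
top tip_of paperweight [ 4.256e+02  2.338e+02 -1.000e-01] 0.17
top tip_of tall_post [ 331.5 -107.8    0.7] 0.73
top tip_of tall_post [588.8 -96.7  20.5] 0.6
top tip_of standing_post [621.6  73.3  14.6] 0.38
top tip_of standing_post [591.9 -95.2  15.6] 0.38
side tip_of tile [605.8 -17.5 125.8] 0.69
side tip_of paperweight [605.9 -10.8  16.3] 0.75
side tip_of tall_post [588.6 -92.4  21.2] 0.89
side tip_of tall_post [ 3.577e+02 -1.940e+01 -1.000e-01] 0.74
side tip_of standing_post [612.1  69.7  17.3] 0.83
[ 0.60645174 -0.01201563  0.10257004] [-2.38799403e-05  7.71706438e-01  6.35978909e-01  1.51973323e-06] 0.6127613172192801 [ 0.0330238   0.14335012 -2.7745937 ] [ 0.02417368 -0.01121867  0.00272542]
```

View pics/m7.png

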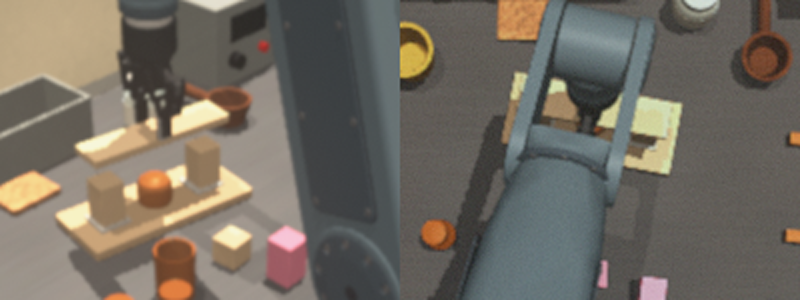

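Run:
```python
from h import *
c=cam('top');s=cam('side'); a=np.radians(79); Y=np.array([np.cos(a),np.sin(a),0]); X=np.array([np.sin(a),-np.cos(a),0]); C=np.array([.6065,-.012,.138])
for e in(1,-1):
  for f in(1,-1): print(e,f,pix(s,C+.115*e*Y+.028*f*X).round(1),pix(c,C+.115*e*Y+.028*f*X).round(1))
im=s['img'][110:180,220:330,::-1]; im2=c['img'][100:180,270:390,::-1]
I=[cv2.resize(im,(770,490),interpolation=cv2.INTER_CUBIC)[:,:395*2]]
cv2.imwrite('pics/m8.png',I[0])
```

```text
1 1 [235.3 152.5] [290.2 116.6]
1 -1 [245.7 161. ] [286.4 134.7]
-1 1 [301.9 129.9] [365.4 131.4]
-1 -1 [313.1 137.1] [361.9 149.5]
```

View pics/m8.png

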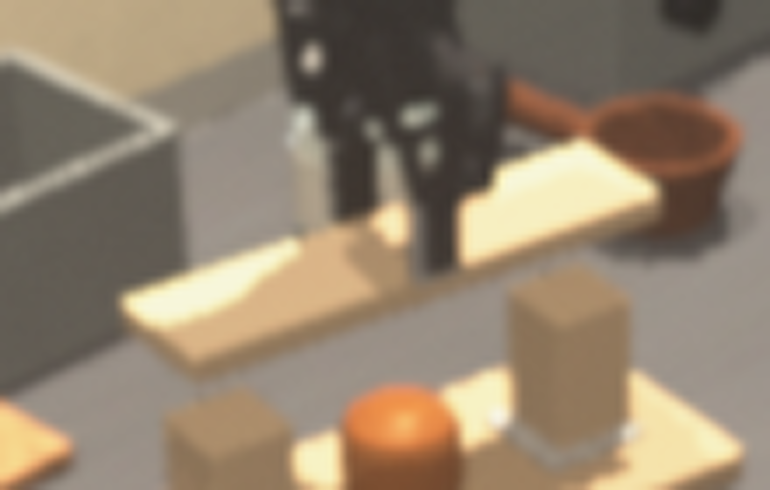

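Run:
```python
from h import *
s=cam('side'); a=np.radians(79); Y=np.array([np.cos(a),np.sin(a),0]); X=np.array([np.sin(a),-np.cos(a),0]); C=np.array([.6065,-.012,0])
print('slab corner',pix(s,C-.14*Y-.06*X+[0,0,.016]),pix(s,C-.14*Y+.06*X+[0,0,.016]))
P=C-.085*Y+[0,0,.086]; print('post',[pix(s,P+.02*e*Y+.02*f*X).round(1) for e,f in((1,1),(1,-1),(-1,-1),(-1,1))])
P=C+.085*Y+[0,0,.086]; print('fixed',[pix(s,P+.02*e*Y+.02*f*X).round(1) for e,f in((1,1),(1,-1),(-1,-1),(-1,1))])
# measure shift of tile sensitivity
T=C+[0,0,.138]; print(pix(s,T+.004*-Y)-pix(s,T),pix(s,T+.004*X)-pix(s,T))
```

```text
slab corner [325.3415437  173.71468981] [302.36685633 157.54870134]
post [array([290.2, 150.7]), array([298. , 156.2]), array([308.7, 152.2]), array([300.9, 146.9])]
fixed [array([241.3, 168.4]), array([248.7, 174.6]), array([260.8, 170. ]), array([253.4, 164. ])]
[ 1.16159491 -0.40297576] [-0.77413251 -0.55573392]
```

Tile and posts show the same ~1.4 px offset in the side view, so it comes from the calibration and the tile is centred relative to the posts. I'll lower the tile.

```bash
python3 -m pendant '[[[0,0,-20,0,40],[0,0,-10,0,40],[0,0,-4,0,40],[0,0,0,0,40],[0,0,0,0,40],[0,0,0,0,40]]]';python3 -m pendant '[[[0,0,-1.5,0,40],[0,0,-1,0,40],[0,0,0,0,40],[0,0,0,0,40]]]';python3 -m pendant '[[[0,0,-0.8,0,40],[0,0,0,0,40],[0,0,0,0,40]]]'
```

```text
time_s: 26.72
eef_pos: [0.6069, -0.0122, 0.0691]
eef_rot: [0.0, 0.772, 0.636, 0.0]
wrist_force: [0.7, -0.0, -2.9]
opening: 0.608
time_s: 27.22
eef_pos: [0.6064, -0.0121, 0.0661]
eef_rot: [-0.0, 0.772, 0.636, -0.0]
wrist_force: [0.2, 0.6, -2.3]
opening: 0.61
time_s: 27.6
eef_pos: [0.6064, -0.0121, 0.0653]
eef_rot: [-0.0, 0.772, 0.636, 0.0]
wrist_force: [0.3, -0.4, -4.3]
opening: 0.612
```

```bash
python3 -m pendant '[[[0,0,-0.8,0,40],[0,0,0,0,40],[0,0,0,0,40]]]';python3 -m pendant '[[[0,0,-0.7,0,40],[0,0,0,0,40],[0,0,0,0,40]]]'
```

```text
time_s: 27.98
eef_pos: [0.6066, -0.0121, 0.0647]
eef_rot: [0.0, 0.772, 0.636, 0.0]
wrist_force: [-0.7, 0.6, -0.9]
opening: 0.609
time_s: 28.35
eef_pos: [0.6066, -0.0121, 0.0646]
eef_rot: [0.0, 0.772, 0.636, 0.0]
wrist_force: [-2.9, -0.2, 5.5]
opening: 0.613
```

```bash
python3 -m pendant '[[[0,0,0,0,60],[0,0,0,0,65],[0,0,0,0,75],[0,0,10,0,85],[0,0,45,0,85],[0,0,45,0,85],[-41.3,31.9,0,0,85],[-41.3,31.9,0,0,85]]]'; python3 -m pendant '[[[-41.3,31.9,0,0,85],[-41.4,31.7,0,0,85],[0,0,-40,0,85],[0,0,0,0,85],[0,0,0,0,85],[0,0,0,0,85]]]'
python3 - <<'E'
from h import *
c=cam('top'); s=cam('side')
for n,k in (('top',c),('side',s)):
  for t in('tile','tumbler'):
    for f in('tip_of',):
      for d in getattr(spotter,f)(n,t)[:2]: print(n,f,t,(w(k,d['at'])*1000).round(1),round(d['confidence'],2))
I=cv2.GaussianBlur(c['img'],(3,3),0).astype(int);r,g,b=I[...,0],I[...,1],I[...,2]
o=monitor.get_obs(); print(o['eef_pos'],o['eef_rot'],o['opening'],o['wrist_force'])
a=s['img'][80:230,200:400,::-1];b=c['img'][80:230,230:430,::-1]
cv2.imwrite('pics/m9.png',cv2.resize(np.hstack([a,b]),None,fx=2,fy=2,interpolation=cv2.INTER_CUBIC))
E
```

```text
time_s: 29.35
eef_pos: [0.5238, 0.0521, 0.1653]
eef_rot: [0.001, 0.772, 0.636, 0.001]
wrist_force: [-0.8, 0.7, 0.7]
opening: 0.997
time_s: 30.1
eef_pos: [0.4426, 0.1149, 0.1252]
eef_rot: [0.001, 0.772, 0.636, 0.001]
wrist_force: [-0.3, -0.2, -0.0]
opening: 0.998
top tip_of tile [608.1 -13.9  84. ] 0.76
top tip_of tile [ 202.1 -373.8    4.4] 0.68
side tip_of tile [606.7 -16.1  88.6] 0.85
side tip_of tumbler [440.1 115.2   2.8] 0.68
[0.44138468 0.11518989 0.12401272] [9.56507865e-05 7.71815209e-01 6.35846884e-01 1.21189437e-04] 0.9974737628663685 [-0.11915563 -0.24384797 -0.37974909]
```

View pics/m9.png

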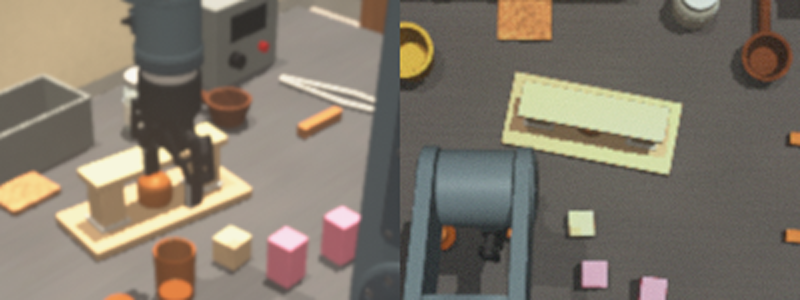

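```bash
python3 - <<'E'
from h import *
c=cam('top'); I=cv2.GaussianBlur(c['img'],(3,3),0).astype(int);r,g,b=I[...,0],I[...,1],I[...,2]
u,v=pix(c,(.6065,-.012,.1)); print(I[int(v),int(u)],I[int(v)-20,int(u)])
for t in(36,40,44): rect(c,(g>150)&(r-b<t)&(r-b>5),u,v,.1,'tile')
E
python3 -m pendant '[[[0,0,-40,0,85],[0,0,-40,0,85],[0,0,-19,0,85],[0,0,0,0,85],[0,0,0,0,85]]]';python3 -m pendant '[[[0,0,0,0,60],[0,0,0,0,60],[0,0,0,0,55],[0,0,0,0,45],[0,0,0,0,45],[0,0,0,0,45],[0,0,0,0,45]]]'
```

```text
[213 222 178] [104  99  92]
tile rect c 596.3 -61.0 mom c 594.5 -66.9 sides 130 58 ang 79.5
tile rect c 607.6 -15.4 mom c 601.2 -32.2 sides 228 61 ang 78.8
tile rect c 607.0 -14.1 mom c 605.9 -16.8 sides 231 65 ang 78.6
time_s: 31.08
eef_pos: [0.4419, 0.1153, 0.0256]
eef_rot: [0.0, 0.772, 0.636, 0.0]
wrist_force: [0.2, 0.4, -1.0]
opening: 0.998
time_s: 31.95
eef_pos: [0.4413, 0.1154, 0.0258]
eef_rot: [0.0, 0.772, 0.636, 0.0]
wrist_force: [-4.4, 0.3, 10.2]
opening: 0.621
```

```bash
python3 -m pendant '[[[0,0,15,0,45],[0,0,40,0,45],[0,0,45,0,45],[0,0,25,0,45],[45.2,-11,0,0,45],[45.2,-11,0,0,45],[45.2,-11,0,0,45],[45.1,-11,0,0,45]]]'; python3 -m pendant '[[[0,0,0,0,45],[0,0,0,0,45],[0,0,-10,0,45],[0,0,0,0,45],[0,0,0,0,45],[0,0,0,0,45]]]'
python3 - <<'E'
from h import *
c=cam('top'); s=cam('side')
for n,k in (('top',c),('side',s)):
  for t in('tumbler','tile'):
    for f in('tip_of',):
      for d in getattr(spotter,f)(n,t)[:2]: print(n,f,t,(w(k,d['at'])*1000).round(1),round(d['confidence'],2))
o=monitor.get_obs(); print(o['eef_pos'],o['eef_rot'],o['opening'],o['wrist_force'])
cv2.imwrite('pics/m10.png',cv2.resize(s['img'][90:200,200:350,::-1],None,fx=5,fy=5,interpolation=cv2.INTER_CUBIC))
E
```

```text
time_s: 32.95
eef_pos: [0.6231, 0.0709, 0.1503]
eef_rot: [0.0, 0.772, 0.636, 0.0]
wrist_force: [0.4, 0.4, -1.6]
opening: 0.624
time_s: 33.7
eef_pos: [0.6219, 0.0714, 0.1402]
eef_rot: [0.0, 0.772, 0.636, 0.0]
wrist_force: [-1.0, 0.3, -1.9]
opening: 0.619
top tip_of tumbler [624.4  74.7 115.3] 0.52
top tip_of tile [ 200.3 -376.5    4.2] 0.96
top tip_of tile [610.7 -15.1  87.9] 0.83
side tip_of tumbler [620.8  68.8 117.4] 0.65
side tip_of tumbler [589.1 -95.9  21.3] 0.38
side tip_of tile [604.6 -13.3  88.7] 0.6
[0.6219247  0.07129111 0.13989236] [6.09611307e-05 7.71724896e-01 6.35956506e-01 6.17343961e-05] 0.6165234284564439 [ 0.4583763   0.55687347 -1.94865247]
```

View pics/m10.png

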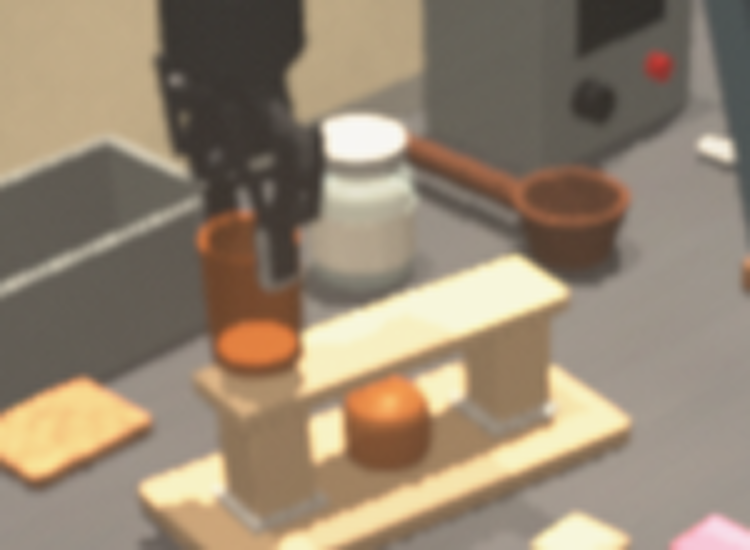

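The tile lies level on both posts, and the upright tumbler hangs about 14 mm above the fixed-post end. I'll lower it gently.

```bash
python3 -m pendant '[[[0,0,-8,0,45],[0,0,-3,0,45],[0,0,-1,0,45],[0,0,0,0,45],[0,0,0,0,45]]]';python3 -m pendant '[[[0,0,-1,0,45],[0,0,0,0,45],[0,0,0,0,45]]]';python3 -m pendant '[[[0,0,-0.7,0,45],[0,0,0,0,45],[0,0,0,0,45]]]'
```

```text
time_s: 34.62
eef_pos: [0.622, 0.0713, 0.128]
eef_rot: [0.0, 0.772, 0.636, 0.0]
wrist_force: [0.2, 0.9, -2.4]
opening: 0.617
time_s: 35.0
eef_pos: [0.6219, 0.0713, 0.1268]
eef_rot: [0.0, 0.772, 0.636, 0.0]
wrist_force: [0.2, -0.1, -1.5]
opening: 0.623
time_s: 35.38
eef_pos: [0.6218, 0.0713, 0.1261]
eef_rot: [-0.0, 0.772, 0.636, -0.0]
wrist_force: [0.6, -1.2, -1.4]
opening: 0.621
```

```bash
python3 -m pendant '[[[0,0,-0.7,0,45],[0,0,0,0,45],[0,0,0,0,45]]]';python3 -m pendant '[[[0,0,-0.5,0,45],[0,0,0,0,45],[0,0,0,0,45]]]'
```

```text
time_s: 35.75
eef_pos: [0.622, 0.0713, 0.1259]
eef_rot: [0.0, 0.772, 0.636, 0.0]
wrist_force: [-2.8, -0.9, 3.2]
opening: 0.621
time_s: 36.12
eef_pos: [0.622, 0.0713, 0.1259]
eef_rot: [0.0, 0.772, 0.636, 0.0]
wrist_force: [-3.4, 1.1, 7.6]
opening: 0.616
```

```bash
python3 -m pendant '[[[0,0,0,0,60],[0,0,0,0,65],[0,0,0,0,75],[0,0,10,0,85],[0,0,35,0,85],[0,0,35,0,85],[-39.8,31.9,0,0,85],[-39.8,31.9,0,0,85]]]'
python3 - <<'E'
from h import *
for i in range(2):
 for n in('top','side'):
  k=cam(n)
  for t in('candlestick',)+(('tumbler','tile') if i else ()):
      for d in spotter.tip_of(n,t)[:2]: print(n,t,(w(k,d['at'])*1000).round(1),round(d['confidence'],2))
  if n=='top':
    u,v=pix(k,(.4225,.231,.07)).astype(int); a=k['img'][v-18:v+18,u-18:u+18,::-1]; print('crop origin',u-18,v-18,[pix(k,(.4225,.231,z)).round(1) for z in(0,.012,.07)])
    cv2.imwrite('pics/m11.png',cv2.resize(a,None,fx=14,fy=14,interpolation=cv2.INTER_CUBIC))
o=monitor.get_obs(); print(o['eef_pos'])
E
```

```text
time_s: 37.12
eef_pos: [0.5421, 0.1355, 0.2062]
eef_rot: [0.001, 0.772, 0.635, 0.001]
wrist_force: [0.6, 1.2, 0.4]
opening: 0.992
crop origin 229 177 [array([251.2, 197. ]), array([250.6, 196.8]), array([247.6, 195.6])]
side candlestick [ 4.217e+02  2.311e+02 -1.000e-01] 0.97
top tumbler [624.4  70.4 100.2] 0.88
top tile [ 201.3 -374.2    6.2] 0.83
top tile [626.6  74.   99.4] 0.35
crop origin 229 177 [array([251.2, 197. ]), array([250.6, 196.8]), array([247.6, 195.6])]
side candlestick [ 4.217e+02  2.347e+02 -1.000e-01] 0.67
side tumbler [620.3  69.5 106.8] 0.92
side tumbler [440.4   2.9   1.4] 0.6
side tile [605.9 -14.1  87.7] 0.65
[0.54262185 0.13459411 0.20466054]
```

View pics/m11.png

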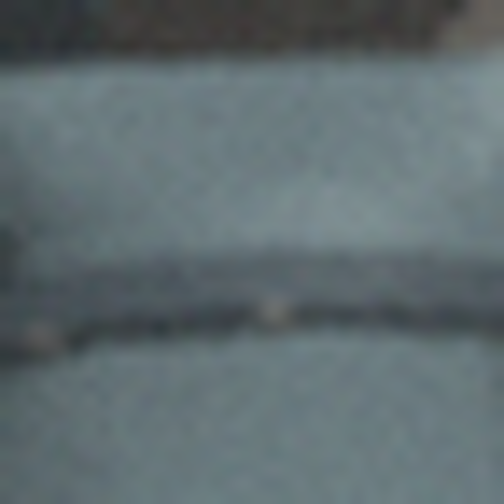

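```bash
python3 -m pendant '[[[-40.1,32.7,0,0,85],[-40.1,32.7,-20,0,85],[-40,32.6,-40,0,85],[0,0,-35,0,85],[0,0,0,0,85],[0,0,0,0,85],[0,0,0,0,85],[0,0,0,0,85]]]'
```

```text
time_s: 38.72
eef_pos: [0.4249, 0.2316, 0.1127]
eef_rot: [0.0, 0.772, 0.636, 0.001]
wrist_force: [-0.2, -0.2, -0.3]
opening: 0.995
```

```bash
python3 -m pendant '[[[-2.5,1.4,-30,0,85],[0,0,-30,0,85],[0,0,-10.5,0,85],[0,0,0,0,85],[0,0,0,0,85]]]';python3 -m pendant '[[[0,0,0,0,50],[0,0,0,0,50],[0,0,0,0,50],[0,0,0,0,30],[0,0,0,0,30],[0,0,0,0,30],[0,0,0,0,30]]]'
python3 - <<'E'
from h import *
k=cam('side')
for d in spotter.tip_of('side','candlestick')[:2]: print((w(k,d['at'])*1000).round(1),round(d['confidence'],2))
o=monitor.get_obs(); print(o['eef_pos'])
cv2.imwrite('pics/m12.png',cv2.resize(k['img'][190:290,200:330,::-1],None,fx=5,fy=5,interpolation=cv2.INTER_CUBIC))
E
```

```text
time_s: 39.35
eef_pos: [0.4224, 0.2334, 0.0423]
eef_rot: [0.0, 0.772, 0.636, 0.001]
wrist_force: [1.1, 0.2, -0.5]
opening: 0.994
time_s: 40.22
eef_pos: [0.4212, 0.2331, 0.0411]
eef_rot: [-0.0, 0.772, 0.636, -0.0]
wrist_force: [0.3, -0.3, 0.1]
opening: 0.351
[4.185e+02 2.337e+02 3.000e-01] 0.58
[0.42121884 0.23311327 0.04106119]
```

View pics/m12.png

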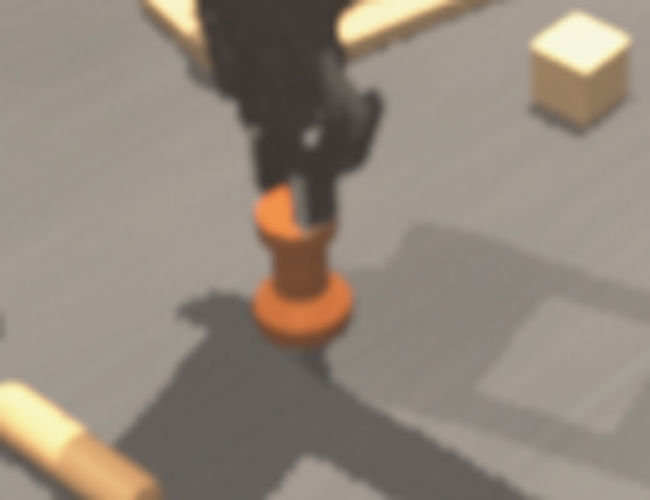

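The jaws closed to 30 mm without meeting anything. The tips are above the 70 mm head, so the pads stand higher than I assumed. I'll open, go lower and close again.

```bash
python3 -m pendant '[[[0,0,0,0,85],[0,0,0,0,85],[0,0,0,0,85],[0,0,0,0,85],[0,0,-11,0,85],[0,0,-10,0,85],[0,0,0,0,85],[0,0,0,0,85]]]';python3 -m pendant '[[[0,0,0,0,50],[0,0,0,0,50],[0,0,0,0,50],[0,0,0,0,30],[0,0,0,0,30],[0,0,0,0,30],[0,0,0,0,30]]]'
python3 - <<'E'
from h import *
k=cam('side')
for d in spotter.tip_of('side','candlestick')[:2]: print((w(k,d['at'])*1000).round(1),round(d['confidence'],2))
o=monitor.get_obs(); print(o['eef_pos'])
cv2.imwrite('pics/m13.png',cv2.resize(k['img'][190:290,200:330,::-1],None,fx=5,fy=5,interpolation=cv2.INTER_CUBIC))
E
```

```text
time_s: 41.32
eef_pos: [0.4211, 0.2331, 0.0199]
eef_rot: [-0.0, 0.772, 0.636, -0.0]
wrist_force: [-0.0, 0.6, 1.0]
opening: 0.997
time_s: 42.2
eef_pos: [0.4213, 0.2333, 0.0206]
eef_rot: [-0.0, 0.772, 0.636, 0.0]
wrist_force: [-2.6, 0.1, 3.9]
opening: 0.444
[418.7 237.   -0.9] 0.96
[0.42127742 0.23327682 0.02058559]
```

View pics/m13.png

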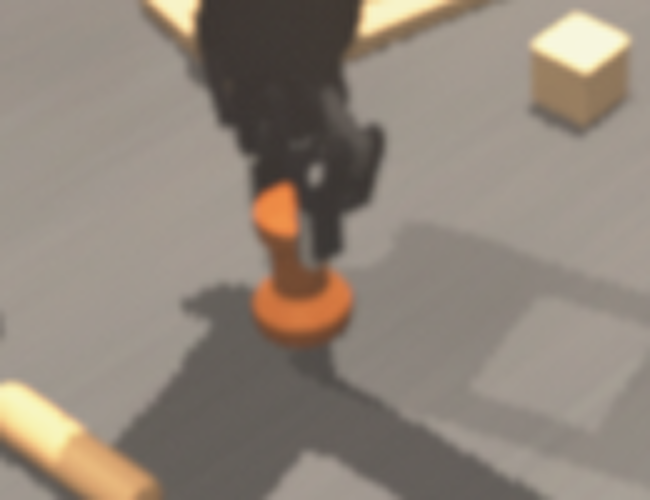

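```bash
python3 -m pendant '[[[0,0,15,0,30],[0,0,45,0,30],[0,0,45,0,30],[0,0,40,0,30],[3,-54.8,0,0,30],[3,-54.8,0,0,30],[3,-54.8,0,0,30],[3,-54.8,0,0,30]]]'; python3 -m pendant '[[[3,-54.8,0,0,30],[3,-54.7,0,0,30],[50.4,0,0,0,30],[50.4,0,0,0,30],[50.3,0,0,0,30],[0,0,-25,0,30],[0,0,0,0,30],[0,0,0,0,30]]]';python3 -m pendant '[[[0,0,0,0,30],[0,0,0,0,30]]]'
python3 - <<'E'
from h import *
c=cam('top'); s=cam('side')
for n,k in (('top',c),('side',s)):
  for t in('candlestick','tumbler','tile','tall_post','standing_post'):
      for d in spotter.tip_of(n,t)[:2]: print(n,t,(w(k,d['at'])*1000).round(1),round(d['confidence'],2))
o=monitor.get_obs(); print(o['eef_pos'],o['eef_rot'],o['opening'],o['wrist_force'])
E
```

```text
time_s: 43.3
eef_pos: [0.433, 0.0124, 0.1659]
eef_rot: [0.0, 0.772, 0.636, 0.0]
wrist_force: [0.7, 0.6, -2.5]
opening: 0.44
time_s: 44.3
eef_pos: [0.59, -0.0955, 0.1409]
eef_rot: [-0.0, 0.772, 0.636, -0.0]
wrist_force: [-0.1, -0.2, -1.6]
opening: 0.437
time_s: 44.55
eef_pos: [0.5906, -0.0958, 0.1413]
eef_rot: [0.001, 0.772, 0.636, 0.0]
wrist_force: [0.7, 0.6, -1.9]
opening: 0.437
top candlestick [594.4 -95.8 121.4] 0.43
top tumbler [625.7  70.4  99.9] 0.71
top tile [611.2 -12.8  83.1] 0.75
top tile [ 202.7 -376.6    3.3] 0.56
top tall_post [ 331.8 -104.4   -0.6] 0.69
top standing_post [622.6  71.9  97.2] 0.58
top standing_post [623.4  72.6  16. ] 0.45
side candlestick [589.8 -95.3 121.7] 0.86
side candlestick [607.5  -8.   14.5] 0.4
side tumbler [623.3  66.7 104.6] 0.94
side tile [602.7 -15.7  86.8] 0.73
side tall_post [ 3.567e+02 -1.680e+01  2.000e-01] 0.74
side tall_post [589.3 -95.8  22.2] 0.7
side standing_post [613.1  68.4  16. ] 0.85
side standing_post [589.  -95.8  13.2] 0.44
[ 0.5903615  -0.09556187  0.14003198] [-3.58854747e-05  7.71710363e-01  6.35974146e-01 -1.25425107e-05] 0.4375437319370199 [-0.01848315  1.11283672 -3.42234202]
```

Everything lines up. I'll lower the candlestick about 20 mm, with small steps at the end.

```bash
python3 -m pendant '[[[0,0,-10,0,30],[0,0,-6,0,30],[0,0,-1.5,0,30],[0,0,0,0,30],[0,0,0,0,30]]]';python3 -m pendant '[[[0,0,-0.8,0,30],[0,0,0,0,30],[0,0,0,0,30]]]';python3 -m pendant '[[[0,0,-0.8,0,30],[0,0,0,0,30],[0,0,0,0,30]]]'
```

```text
time_s: 45.78
eef_pos: [0.5906, -0.0957, 0.1229]
eef_rot: [0.0, 0.772, 0.636, 0.0]
wrist_force: [-0.0, -0.7, -3.0]
opening: 0.437
time_s: 46.15
eef_pos: [0.5904, -0.0956, 0.1219]
eef_rot: [0.0, 0.772, 0.636, 0.0]
wrist_force: [0.3, 0.4, -2.4]
opening: 0.439
time_s: 46.52
eef_pos: [0.5904, -0.0956, 0.121]
eef_rot: [-0.0, 0.772, 0.636, 0.0]
wrist_force: [-0.6, -0.3, -2.6]
opening: 0.44
```

```bash
python3 -m pendant '[[[0,0,-0.6,0,30],[0,0,0,0,30],[0,0,0,0,30]]]';python3 -m pendant '[[[0,0,-0.6,0,30],[0,0,0,0,30],[0,0,0,0,30]]]'
```

```text
time_s: 46.9
eef_pos: [0.5905, -0.0956, 0.1207]
eef_rot: [0.0, 0.772, 0.636, 0.0]
wrist_force: [-0.5, 0.0, 1.0]
opening: 0.442
time_s: 47.28
eef_pos: [0.5909, -0.0958, 0.1206]
eef_rot: [0.001, 0.772, 0.636, 0.0]
wrist_force: [-0.8, 0.6, 4.9]
opening: 0.442
```

```bash
python3 -m pendant '[[[0,0,0,0,45],[0,0,0,0,55],[0,0,0,0,70],[0,0,0,0,85],[0,0,10,0,85],[0,0,35,0,85],[0,0,40,0,85],[-40,-40,0,0,85]]]'; python3 -m pendant '[[[-40,-40,0,0,85],[-40,-40,0,0,85],[0,-60,0,0,85],[0,-60,0,0,85],[0,0,0,0,85],[0,0,0,0,85]]]'
python3 - <<'E'
from h import *
c=cam('top'); s=cam('side')
for n,k in (('top',c),('side',s)):
  for t in('candlestick','tumbler','tile','tall_post','short_post','paperweight'):
      for d in spotter.tip_of(n,t)[:2]: print(n,t,(w(k,d['at'])*1000).round(1),round(d['confidence'],2))
o=monitor.get_obs(); print(o['time_s'],o['eef_pos'])
I=cv2.GaussianBlur(c['img'],(3,3),0).astype(int);r,g,b=I[...,0],I[...,1],I[...,2]
u,v=pix(c,(.622,.0715,.176)); rect(c,(r>g+30),u,v,.176,'tumbler rim')
u,v=pix(c,(.5903,-.0955,.17)); rect(c,(r>g+30),u,v,.15,'candle')
a=s['img'][80:230,200:340,::-1];b=c['img'][90:240,250:390,::-1]
cv2.imwrite('pics/m14.png',cv2.resize(np.hstack([a,b]),None,fx=2.8,fy=2.8,interpolation=cv2.INTER_CUBIC))
E
```

```text
time_s: 48.28
eef_pos: [0.5541, -0.1355, 0.21]
eef_rot: [0.004, 0.77, 0.638, 0.002]
wrist_force: [0.0, -2.8, -0.4]
opening: 0.998
time_s: 49.02
eef_pos: [0.4702, -0.3355, 0.205]
eef_rot: [-0.0, 0.772, 0.636, 0.0]
wrist_force: [-0.2, -0.4, -0.8]
opening: 0.996
top candlestick [593.1 -94.  103.2] 0.81
top tumbler [622.5  75.   99.3] 0.63
top tile [610.5 -13.3  89.1] 0.92
top tile [ 199.8 -375.8    5.5] 0.57
top tall_post [351.7 -17.1   2.2] 0.53
top tall_post [ 332.4 -108.6    1. ] 0.51
top short_post [443.3   5.1  -0.5] 0.53
top paperweight [589.3 -95.4  14. ] 0.58
top paperweight [608.8 -12.1  16.9] 0.5
side candlestick [590.  -96.2  97.9] 0.73
side tumbler [623.7  67.4 103.8] 0.61
side tile [602.  -15.9  87.4] 0.68
side tall_post [590.  -93.3  20.3] 0.82
side tall_post [357.6 -18.4   0.8] 0.76
side short_post [438.1   0.5   1. ] 0.66
side paperweight [607.6 -12.2  18.1] 0.79
49.725 [ 0.47036546 -0.33554336  0.20480202]
tumbler rim rect c 618.7 72.6 mom c 619.4 70.5 sides 68 55 ang 0.4
candle rect c 587.9 -90.8 mom c 586.9 -92.4 sides 54 47 ang 180.0
```

View pics/m14.png

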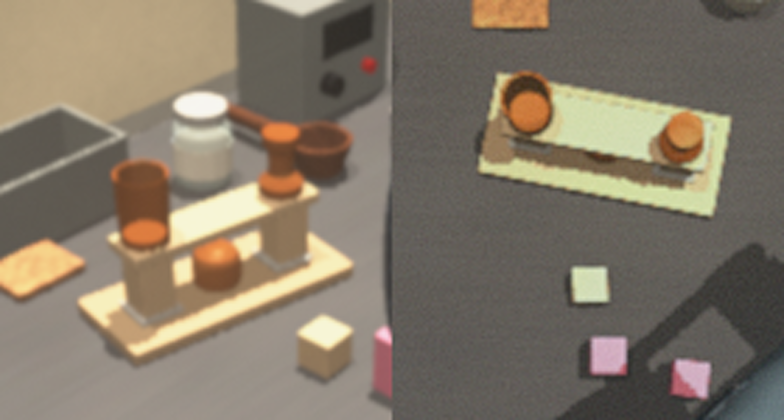

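The finished stack matches the request: tumbler upright above the fixed post, candlestick upright above the other, the paperweight midway between them, and the short post untouched. I'll hand it in.

```bash
python3 -c "
from bench import order
print(order.hand_in())"
```

```text
the job is handed in; nothing more can be done
None
```

The slab is loaded in the order you asked, and I handed the job in at about 50 s of the 115 s allowed. Hand-in gave no verdict. I lowered each glass piece in steps of 1 mm or less until the wrist force showed contact, then released it. The highest wrist force I read was about 13 N.

**Last checks**
- **Picture:** both cameras show everything upright and the tile level, with the robot clear. The short post and the pink look-alikes were not touched.
- **Positions:** the networks put each piece within about 4–5 mm of its target, which is about as accurate as they are. One stray paperweight report at the foot plate was a false detection.

**What went wrong or disagreed**
- **Candlestick:** the first close missed, because the fingertips were above its head. I reopened, went 21 mm lower and gripped the head. The pads stand higher above the TCP than I had assumed.
- **Paperweight:** for the same reason it was held nearer its dome than planned, with the jaws stopping at about 46 mm instead of 54. I also closed, lifted about 3 mm and reopened once while testing that grip. It was set down gently and stands midway between the posts.
- **Camera offset:** the side camera sat about 1.4 px off for the posts and the tile alike, so I treated it as calibration error. My final rim and outline fits in the top view were unreliable, so I went by the networks and the pictures.

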